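Raise the inspection lift to its third catch and set it down on the pawl

TASK

Bring the circuit board on the small air-operated lift up to the microscope's working height, which is the third tooth of the lift's ratchet. Push the spring-centred valve lever sideways towards the robot and hold it while the table rises, until the pawl has clicked over the third tooth from the bottom but not over the fourth, and let the lever spring back to the middle; then push it the other way, away from the robot, and hold it until the table has come down to rest on that third tooth, and let it spring back again. Move the table by the lever only, and do not knock the microscope, the board or the other things on the bench.

Things in the scene. Friction and masses are not known exactly. Their poses are not given: they have to be found in the camera images.
- lift: bench lift with a microscope over it, 190 mm deep, 210 wide, 392 tall, fixed. Its front (lever) faces the robot's right. Origin on the bench under its middle; x from front to back, y to the side nearer the robot. A rack of four saw teeth, 25 mm apart, stands at the rear on that side, teeth outward. Low at the front the valve block with raised arrows: up on the robot's side, down on the far side
- tray: the table that rises: aluminium plate 130 x 150 mm and, clamped on it, the circuit board (24 mm above the plate). Frame as the lift's, but it rises with joint lift_table; plate top 108 mm above this origin, its front edge 80 mm in front of it
- tray_front (a point): middle of the upper front edge of the table plate
- microscope: white head, frame as the lift's, fixed over table and lever: 88 mm wide, 302 to 364 mm above the bench, from 165 mm in front of the lift's origin to 20 mm behind. A tool pointing straight down at the lever would strike it: come from the lift's front, the tool's back leaning 30 to 45 degrees outward. Below it a ring light 76 mm across, underside 276 mm up, 25 mm in front of the lift's origin
- lift_table (a joint): height of the table above its lowest position, 0 to 0.122 m. Pawl resting on the first to fourth tooth: 0.030, 0.055, 0.080, 0.105. Going up, the pawl clicks in behind each tooth about 6 mm above these (third click 0.086, fourth 0.111); going down, the table stops where the pawl meets the next tooth below. With the lever centred it stays where it is
- pawl (a joint): swing of the pawl, rad: 0 when its nose is fully in to the rack, about 0.37 when pushed out over the tip of a tooth; it falls back to nearly 0 at each click
- valve_lever (a joint): angle of the valve lever, rad, 0 centred, positive to the lift's +y (towards the robot), stops at +0.42 and -0.42; a spring returns it to 0 when let go. Beyond about +0.29 the table rises, beyond -0.29 it sinks, at about 17 mm/s; up to 0.18 either way nothing moves and in between it creeps or stalls. The push at the grip is about 8 N at 0.29 and 17 N at the stops
- lever_grip (a point): centre of the lever's black round grip (22 mm across, 66 long). The frame turns with the lever and equals the lift's when centred. Rod and grip lean out to the lift's front, 37.6 degrees from vertical (direction (-0.61, 0, 0.79) in the lift's frame). Centre 77 mm above and 59 mm in front of the pivot point; the table plate's edge is 54 mm behind it
- lever_pivot (a point): point on the lever's pivot axis, 40 mm above the bench and 75 mm in front of the lift's origin; the axis runs along the lift's x, so the lever swings towards and away from the robot (along the lift's y)
- flux_bottle: small amber dropper bottle, 34 mm across, 98 mm tall, upright beside the lift; origin at the centre of its underside
- tweezers: steel tweezers 115 mm long lying flat beside the lift; origin under their middle
- torque_wrench: small torque wrench 122 mm long lying beside the lift; origin under its middle
- multimeter: hand multimeter lying on its back, 150 x 72 x 46 mm; origin under its middle
- tape_green: roll of tape lying flat, 72 mm across, 24 mm high; origin under its middle
- ipa_pump: white solvent pump bottle, 66 mm across, 126 mm tall; origin at the centre of its underside
- solder_spool: spool standing on its flange, 54 mm across, 47 mm high; origin at the centre of its underside

How it is judged (in metres and radians):
On the way, in this order (a step that is already met when the one before it is completed fails the run):
1. the table has risen until the pawl clicked over the third tooth (value of joint lift_table above 0.087 m and value of joint pawl below 0.25 rad), for 0.05 s.
2. the lever is back in the middle, the table standing above the third tooth (value of joint valve_lever between -0.08 and 0.08 rad and value of joint lift_table above 0.084 m), for 0.2 s.
3. the lever, pushed away from the robot, has lowered the table on to the third tooth (value of joint lift_table between 0.078 and 0.082 m and value of joint valve_lever below -0.1 rad), for 0.1 s.
At the end, for the whole second after the job is handed in: The table stands at rest on the third tooth (reading 0.080 within 2 mm), the pawl in (under 0.08 rad), and the lever is back in the middle (within 0.06 rad) (value of joint lift_table between 0.078 and 0.082 m and value of joint valve_lever between -0.06 and 0.06 rad and value of joint pawl below 0.08 rad and velocity of joint lift_table between -0.003 and 0.003 m/s); the robot touches nothing.
It fails at once if the pawl is carried over the fourth tooth (value of joint lift_table above 0.1105 m).
It fails at once if the robot pushes on the table or the board (over 3 N) (contact force between any of the fingers, the arm and tray above 3 N).
It fails at once if the robot knocks the microscope (over 5 N) (contact force between any of the fingers, the arm and microscope above 5 N).
It fails at once if another thing on the bench is moved by more than 25 mm (distance of any of flux_bottle, tweezers, torque_wrench, multimeter, tape_green, ipa_pump, solder_spool from where it was at the start of the episode above 0.025 m).
It also fails if it takes over 42 s, if anything falls off the work surface, if the arm or the gripper's body presses on something with over 40 N, if the wrist force passes 120 N, or if a joint passes its speed limit or range.

ROBOT

A 6-joint arm with a two-finger parallel gripper is mounted at the origin on the work surface; the furniture and walls round the work are solid. World frame = base frame: x ahead of the robot, y to its left, z up, the work surface at z = 0. Lengths are in m, angles in degrees, forces in N, time in s.
With the tool pointing down it reaches from about 0.375 to 0.9 m from the base axis. Payload 3.1 kg.
Tool frame: the origin (TCP) lies midway between the tips of the shut fingers; the grasp point (between the pads) lies 19 mm behind it; z points along the fingers, y is the line along which they close (so a half turn about z gives the same grasp; the last joint's range is limited). The gripper opens to 87 mm and grips with 3 to 60 N. Pads are 19 mm wide; open, the fingers measure 117 mm over their backs; the gripper's body (75 mm by 190 mm) begins 51 mm behind the grasp point.
Start: joints at [-74.972, 30.224, 82.088, -0, 67.689, -10.227], TCP at [0.267, -0.565, 0.223] pointing down, gripper open.
Joint ranges: [-176.69, 176.69], [-43.24, 126.21], [12.49, 139.97], [-82, 262], [0, 151.66], [-163.58, 163.58]. Speed limits (degrees/s): [159.86, 159.86, 180, 180, 180, 180].

INTERFACE

Orientations are given as a 3x3 rotation matrix whose columns are the frame's x, y, z axes.
In Python, from rig import bot, viewer, ticket gives the robot as it stands.
- The arm moves only by the tool servo_tool, never from a script. Its argument "targets" is a list of rows, each an object with "offset": the shift along the tool's x, y, z in m, a list of three; "dr": the turn, a rotation vector about the tool's x, y, z in degrees, a list of three. In form: [{"offset": [x, y, z], "dr": [ax, ay, az]}, ...]. A call has 1 to 20 rows; each row is the pose to reach, as a shift and turn from the pose commanded when the call began, along the tool's axes at that moment; what a row does not reach only later rows make up. A row lasts 1/12 s, in which the tool goes at most 41.7 mm and 7.16 degrees, less where a joint would pass 70% of its speed; a pose out of reach is approached as far as the arm can. A call with a gripper value outside its range is refused whole. "gripper" is the gripper command: -1 is fully open, 1 is shut, values between are in proportion, set as the call begins (left out, the last holds). The fingers move at their own pace and stop on an object; the grip force is fixed at half the most. Time passes only in rows, so rows that repeat a pose let the fingers close. It gives the time, the measured TCP pose, the force, the opening and the grip force at its end, in the units of the state.
- bot.read_state(): the state, without advancing time (a new reading comes with each control period).
- viewer.capture(name): name is "side" or "top" or "wrist"; returns a dict with "color" (480x640x3 uint8, red, green, blue), "camera_matrix" (3x3 intrinsics, pixels), "k1" (the pictures are not rectified: a ray, as slopes to the right and down, at radius r is drawn at 1 + k1 r^2 times it, then the intrinsics apply), "R" (3x3) and "t" (3): a world point X has camera coordinates R X + t. Camera axes: x right, y down, z forward; pixel columns grow to the right and rows downward; lengths in m; the calibration is good to about 2 mm. A picture is of the moment at which its call begins. There is no depth.
- ticket.hand_in(): hands the job in; it is judged then, once.
The state is a dict: "time_s": time; "joint_positions": joint angles; "qvel": joint speeds; "tau": joint torques, N m; "position": TCP position; "tcp_rot": TCP orientation; "force": force on the tool from outside, world axes, zero at the start; "moment": the same for the moment, N m; "opening": opening from 0.0 (shut) to 1.0 (fully open); "grasp_force": force on a finger pad.
Only numpy, scipy, OpenCV 4.12 (cv2) and the standard library are available. Lean on these libraries where they do the work, as an engineer would, in place of code of your own. Each camera call takes 0.05 s, during which the arm holds its last target. There are 200 camera calls.

## Working session

There is one attempt and no reset: what is moved stays moved. The work goes in short steps, Python scripts to look and compute and a tool call to move; the robot and the scene stay as the last step left them, time stands still between calls to the robot, and variables do not carry over. Pictures are saved under pics/ and viewed, at most 13 in all, crops included, and the job is handed in when it is done.

Besides the shell and the picture viewer there is one more tool, called after "Call:" by a JSON object that holds its "op" and its "data", one argument or row to a line. servo_tool: Moves the arm, as the interface text tells. Its arguments: {"type":"object","properties":{"targets":{"type":"array"},"gripper":{"type":"number"}},"required":["targets"]}

```bash
mkdir -p pics; ls; python3 - <<'E'
from rig import bot,viewer
import cv2,numpy as np,pickle
d={}
for n in("side","top","wrist"):
    c=viewer.capture(n);d[n]=c;cv2.imwrite(f"pics/{n}0.png",c["color"][:,:,::-1])
    print(n,c["camera_matrix"].tolist(),c["k1"],np.round(-c["R"].T@c["t"],3),np.round(c["R"],3).tolist())
pickle.dump(d,open("d0.pkl","wb"))
s=bot.read_state();print(s)
E
```

```text
pics
side [[452.0555727987317, 0.0, 315.78642552885134], [0.0, 452.0555727987317, 251.06960434163918], [0.0, 0.0, 1.0]] -0.049627213095897973 [0.275 0.41  0.87 ] [[-0.827, -0.562, 0.013], [-0.488, 0.707, -0.511], [0.278, -0.429, -0.859]]
top [[586.3209905283835, 0.0, 317.9004167219095], [0.0, 586.3209905283835, 242.8451495026366], [0.0, 0.0, 1.0]] 0.053334284699423654 [ 0.327 -0.019  1.167] [[0.016, -0.999, -0.038], [-0.984, -0.009, -0.178], [0.177, 0.04, -0.983]]
wrist [[416.65789494029053, 0.0, 319.2545014584246], [0.0, 416.65789494029053, 240.4443299406272], [0.0, 0.0, 1.0]] -0.022268821016132968 [ 0.333 -0.533  0.384] [[0.427, -0.904, -0.002], [-0.869, -0.411, 0.276], [-0.25, -0.116, -0.961]]
{'time_s': 0.15, 'joint_positions': array([-7.49709020e+01,  3.02665879e+01,  8.21401938e+01,  6.99684849e-04,
        6.76913562e+01, -1.02252707e+01]), 'qvel': array([ 0.04425222, -0.1271924 , -0.25884999, -0.01869409,  0.05629136,
       -0.01346091]), 'tau': array([ 6.57993533e-04, -4.40429091e+01, -1.76843244e+01,  6.32354664e-02,
        5.52463427e-02, -9.86801706e-05]), 'position': array([ 0.26654634, -0.56467442,  0.22179426]), 'tcp_rot': array([[ 9.04424668e-01,  4.26633136e-01, -4.33241535e-04],
       [ 4.26633239e-01, -9.04423204e-01,  1.65716977e-03],
       [ 3.15169838e-04, -1.68362046e-03, -9.99998533e-01]]), 'force': array([0.30178931, 0.02116999, 0.59315137]), 'moment': array([-0.00879972, -0.00099979, -0.04863092]), 'grasp_force': 0.0, 'opening': 0.9953883118402455}
```

View pics/side0.png

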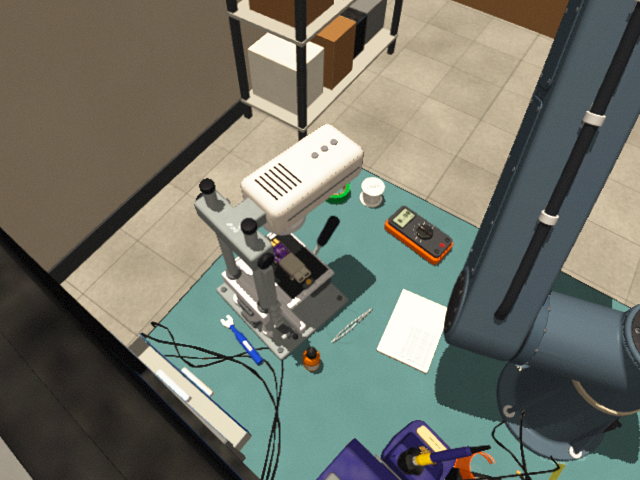

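View pics/top0.png

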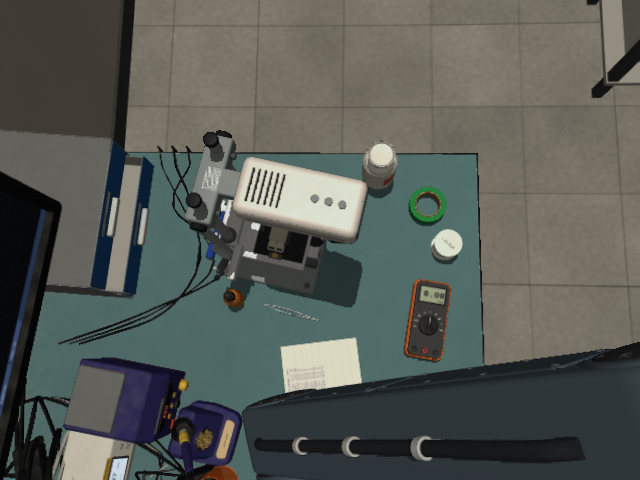

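The side view shows the lift with the black grip at about (328,230) and the white microscope head over it. In the top view the head spans about (235..366, 158..241), and tape, spool, pump bottle and multimeter lie to its right, in front of the lift.

```bash
cat > h.py <<'E'
import numpy as np,cv2
def ray(c,p):
    K=c["camera_matrix"];d=np.array([(p[0]-K[0,2])/K[0,0],(p[1]-K[1,2])/K[1,1]]);u=d.copy()
    for _ in range(20):u=d/(1+c["k1"]*(u@u))
    R=np.array(c["R"]);o=-R.T@np.array(c["t"]);return o,R.T@np.array([u[0],u[1],1])
def onz(c,p,z):
    o,v=ray(c,p);return o+v*(z-o[2])/v[2]
def proj(c,X):
    x=np.array(c["R"])@X+np.array(c["t"]);u=x[:2]/x[2];u=u*(1+c["k1"]*(u@u));K=c["camera_matrix"]
    return np.array([K[0,0]*u[0]+K[0,2],K[1,1]*u[1]+K[1,2]])
def tri(c1,p1,c2,p2):
    a,u=ray(c1,p1);b,v=ray(c2,p2);u/=np.linalg.norm(u);v/=np.linalg.norm(v)
    s=np.linalg.lstsq(np.c_[u,-v],b-a,rcond=None)[0];P=a+s[0]*u;Q=b+s[1]*v
    return (P+Q)/2,np.linalg.norm(P-Q)
E
python3 - <<'E'
import pickle;from h import *
d=pickle.load(open("d0.pkl","rb"));t=d["top"];s=d["side"]
m=(t["color"].min(2)>150).astype(np.uint8);m[:, :225]=0;m[:,372:]=0;m[:150]=0;m[250:]=0
cs=max(cv2.findContours(m,0,1)[0],key=cv2.contourArea);r=cv2.minAreaRect(cs);b=cv2.boxPoints(r);print(r)
for p in b:print(p,onz(t,p,.36))
W=[onz(t,p,.36) for p in b];print([np.linalg.norm(W[i]-W[i-1]) for i in range(4)])
print([np.degrees(np.arctan2(*(W[i]-W[i-1])[1::-1])) for i in range(4)])
g=s["color"][205:265,300:350];mm=(g.max(2)<45).astype(np.uint8)
for c in cv2.findContours(mm,0,1)[0]:
    if cv2.contourArea(c)>40:
        q=cv2.minAreaRect(c);b=cv2.boxPoints(q)+[300,205];print(q,b.tolist());ce=np.array(q[0])+[300,205];print("grip",onz(s,ce,.117))
for n,p,z in [("tape",(427,205),.024),("spool",(447,245),.047),("pump",(380,157),.126),("mm",(428,320),.04),("bottle",(233,297),.098)]:print(n,onz(t,p,z))
a=cv2.resize(s["color"][120:370,180:430,::-1],(600,600),interpolation=2);cv2.imwrite("pics/sc.png",a)
E
```

```text
((299.20562744140625, 194.86624145507812), (124.02534484863281, 54.56270217895508), 12.778732299804688)
[232.69464 207.75551] [0.52162278 0.1363362  0.36      ]
[244.76318 154.54424] [0.60060295 0.12206384 0.36      ]
[365.7166  181.97697] [ 0.56064375 -0.05228196  0.36      ]
[353.64807 235.18825] [ 0.48347014 -0.03563255  0.36      ]
[np.float64(0.1761501496202959), np.float64(0.08025937199339242), np.float64(0.17886641250245322), np.float64(0.07894914908953524)]
[np.float64(77.49108080426336), np.float64(-10.243268568314704), np.float64(-102.90895601406118), np.float64(167.8256233792356)]
((7.415335655212402, 53.383384704589844), (29.052997589111328, 11.53076171875), 42.709388732910156) [[292.8306713104248, 252.7667694091797], [300.6517581939697, 244.29393005371094], [322.0, 264.0], [314.1789131164551, 272.47283935546875]]
grip [0.5228403  0.05588466 0.117     ]
((27.19108772277832, 25.48910903930664), (10.279365539550781, 32.21757507324219), 32.2756462097168) [[314.24356269836426, 241.36435317993164], [331.44752311706543, 214.12475299835205], [340.13861083984375, 219.61386489868164], [322.9346523284912, 246.85346603393555]]
grip [ 0.52691185 -0.0192139   0.117     ]
tape [ 0.61119549 -0.18769165  0.024     ]
spool [ 0.52670383 -0.22106209  0.047     ]
pump [ 0.67624329 -0.08806808  0.126     ]
mm [ 0.38352108 -0.18340844  0.04      ]
bottle [0.41705186 0.17897495 0.098     ]
```

View pics/sc.png

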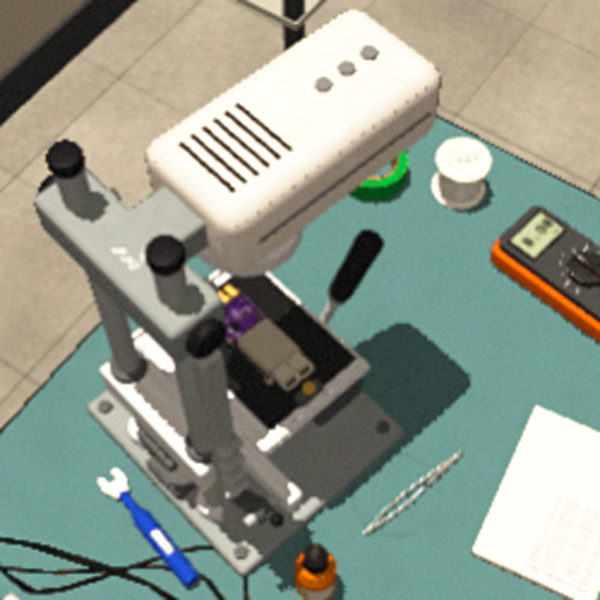

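View pics/wrist0.png

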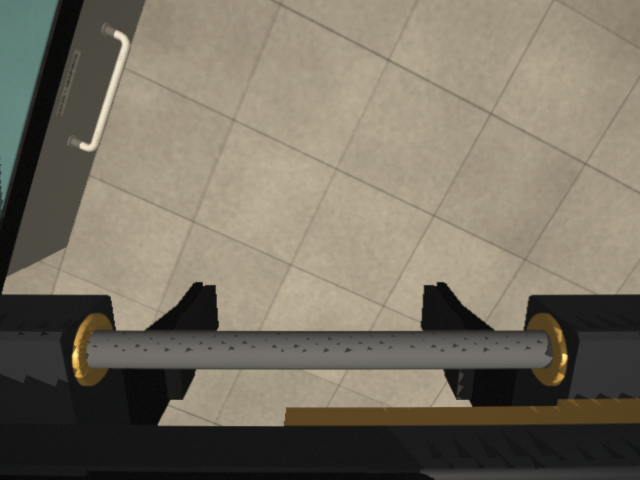

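```bash
python3 - <<'E'
import pickle;from h import *
d=pickle.load(open("d0.pkl","rb"));t=d["top"];s=d["side"]
C=[onz(s,np.array(p)/2.4+[180,120],.01) for p in [(88,403),(245,572),(407,435)]]
for c in C:print(c)
f=lambda v:(np.linalg.norm(v),np.degrees(np.arctan2(v[1],v[0])))
print(f(C[0]-C[1]),f(C[1]-C[2]),"centre",(C[0]+C[2])/2)
# head top corners from side view
for p in [(150,152),(360,10),(440,75),(215,232)]:print(onz(s,np.array(p)/2.4+[180,120],.36))
# tray upper front corners near side
print("grip in top",proj(t,np.array([.527,-.019,.117])))
cv2.imwrite("pics/tc.png",cv2.resize(t["color"][140:320,180:420,::-1],(800,600),interpolation=2))
E
```

```text
[0.67481256 0.1736117  0.01      ]
[0.47100072 0.2177833  0.01      ]
[0.42723013 0.04036132 0.01      ]
(np.float64(0.20854351777134547), np.float64(-12.228443903846136)) (np.float64(0.1827414109299972), np.float64(76.14166959281275)) centre [0.55102135 0.10698651 0.01      ]
[0.5910317  0.12060081 0.36      ]
[ 0.55316793 -0.05196586  0.36      ]
[ 0.47986524 -0.03262733  0.36      ]
[0.52335464 0.14514922 0.36      ]
grip in top [341.71940334 237.07656766]
```

View pics/tc.png

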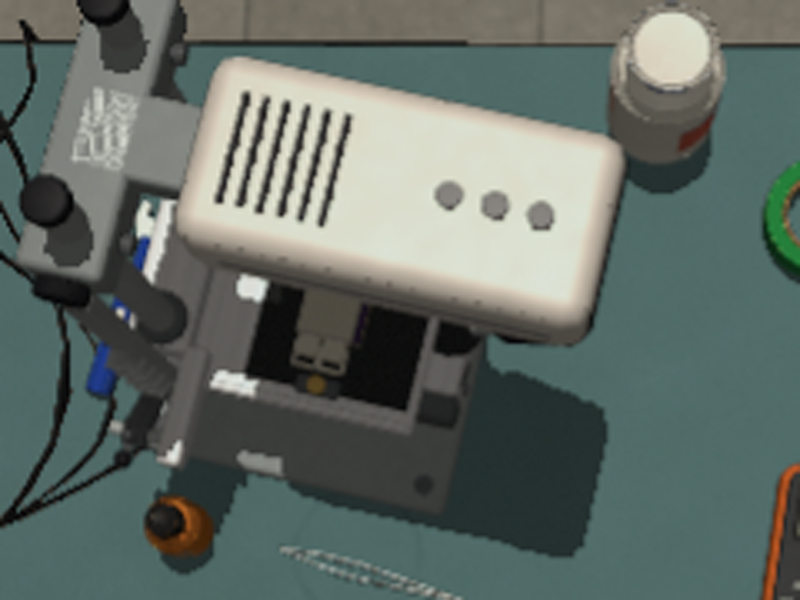

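```bash
cat >> h.py <<'E'
from scipy.spatial.transform import Rotation as Ro
ya=np.radians(77.5);xl=np.array([np.cos(ya),np.sin(ya),0]);yl=np.array([-np.sin(ya),np.cos(ya),0]);zl=np.array([0,0,1.])
L=np.c_[xl,yl,zl];O=np.array([.5555,.1115,0]);GRIP=O-.134*xl+[0,0,.117]
def tool(lean,flip,dyaw=0):
    a=np.radians(lean);z=np.sin(a)*xl-np.cos(a)*zl;y=yl*flip;x=np.cross(y,z)
    return Ro.from_rotvec([0,0,np.radians(dyaw)]).as_matrix()@np.c_[x,y,z]
E
python3 - <<'E'
from h import *
print(GRIP)
# check model
R=Ro.from_euler('ZYZYZ'[:3],[-74.97,112.4,0],degrees=True)*Ro.from_euler('YZ',[67.69,79.77],degrees=True);print(R.as_matrix().round(3))
for flip in(1,-1):
  for lean in(30,35,40,45):
    T=tool(lean,flip);w=GRIP-T[:,2]*.3;j1=np.degrees(np.arctan2(w[1],w[0]))
    for A in(115,135):
      M=Ro.from_euler('ZY',[j1,A],degrees=True).inv()*Ro.from_matrix(T)
      e=M.as_euler('ZYZ',degrees=True);print(flip,lean,A,round(j1),np.round([e[0],e[1],(e[2]-90+180)%360-180]),w.round(2),T[:,0].round(2))
E
```

```text
[ 0.52649709 -0.01932366  0.117     ]
[[ 0.904  0.427 -0.   ]
 [ 0.427 -0.904  0.002]
 [ 0.    -0.002 -1.   ]]
1 30 115 -19 [ 32.  71. 162.] [ 0.49 -0.17  0.38] [-0.19 -0.85 -0.5 ]
1 30 135 -19 [ 37.  55. 149.] [ 0.49 -0.17  0.38] [-0.19 -0.85 -0.5 ]
1 35 115 -21 [ 36.  74. 159.] [ 0.49 -0.19  0.36] [-0.18 -0.8  -0.57]
1 35 135 -21 [ 42.  59. 145.] [ 0.49 -0.19  0.36] [-0.18 -0.8  -0.57]
1 40 115 -23 [ 40.  78. 156.] [ 0.48 -0.21  0.35] [-0.17 -0.75 -0.64]
1 40 135 -23 [ 45.  63. 141.] [ 0.48 -0.21  0.35] [-0.17 -0.75 -0.64]
1 45 115 -25 [ 44.  81. 154.] [ 0.48 -0.23  0.33] [-0.15 -0.69 -0.71]
1 45 135 -25 [ 49.  67. 139.] [ 0.48 -0.23  0.33] [-0.15 -0.69 -0.71]
-1 30 115 -19 [ 32.  71. -18.] [ 0.49 -0.17  0.38] [0.19 0.85 0.5 ]
-1 30 135 -19 [ 37.  55. -31.] [ 0.49 -0.17  0.38] [0.19 0.85 0.5 ]
-1 35 115 -21 [ 36.  74. -21.] [ 0.49 -0.19  0.36] [0.18 0.8  0.57]
-1 35 135 -21 [ 42.  59. -35.] [ 0.49 -0.19  0.36] [0.18 0.8  0.57]
-1 40 115 -23 [ 40.  78. -24.] [ 0.48 -0.21  0.35] [0.17 0.75 0.64]
-1 40 135 -23 [ 45.  63. -39.] [ 0.48 -0.21  0.35] [0.17 0.75 0.64]
-1 45 115 -25 [ 44.  81. -26.] [ 0.48 -0.23  0.33] [0.15 0.69 0.71]
-1 45 135 -25 [ 49.  67. -41.] [ 0.48 -0.23  0.33] [0.15 0.69 0.71]
```

```bash
cat > go.py <<'E'
from h import *
from rig import bot
def delta(P,T):
    s=bot.read_state();R=s["tcp_rot"];
    print("off",(R.T@(np.array(P)-s["position"])).round(4),"dr",Ro.from_matrix(R.T@T).as_rotvec(degrees=True).round(1),"t",s["time_s"])
E
python3 -c "
from go import *
delta([.45,-.25,.27],tool(40,1))"
```

```text
off [ 0.3002 -0.2064 -0.0478] dr [ 44.2 -21.6 121.5] t 0.15
```

Call:
{"op": "servo_tool", "data": {
  "gripper": -0.1,
  "targets": [
    {"offset":[0.1,-0.07,-0.05],"dr":[7,-3.5,19.5]},
    {"offset":[0.1,-0.07,-0.05],"dr":[11,-5.4,30.4]},
    {"offset":[0.15,-0.1,-0.05],"dr":[15.5,-7.6,42.5]},
    {"offset":[0.2,-0.14,-0.05],"dr":[22,-10.8,60.7]},
    {"offset":[0.2,-0.14,-0.05],"dr":[22,-10.8,60.7]},
    {"offset":[0.25,-0.17,-0.05],"dr":[33,-16.2,91]},
    {"offset":[0.25,-0.17,-0.05],"dr":[33,-16.2,91]},
    {"offset":[0.3,-0.206,-0.048],"dr":[44.2,-21.6,121.5]},
    {"offset":[0.3,-0.206,-0.048],"dr":[44.2,-21.6,121.5]},
    {"offset":[0.3,-0.206,-0.048],"dr":[44.2,-21.6,121.5]},
    {"offset":[0.3,-0.206,-0.048],"dr":[44.2,-21.6,121.5]},
    {"offset":[0.3,-0.206,-0.048],"dr":[44.2,-21.6,121.5]},
    {"offset":[0.3,-0.206,-0.048],"dr":[44.2,-21.6,121.5]},
    {"offset":[0.3,-0.206,-0.048],"dr":[44.2,-21.6,121.5]},
    {"offset":[0.3,-0.206,-0.048],"dr":[44.2,-21.6,121.5]},
    {"offset":[0.3,-0.206,-0.048],"dr":[44.2,-21.6,121.5]},
    {"offset":[0.3,-0.206,-0.048],"dr":[44.2,-21.6,121.5]},
    {"offset":[0.3,-0.206,-0.048],"dr":[44.2,-21.6,121.5]},
    {"offset":[0.3,-0.206,-0.048],"dr":[44.2,-21.6,121.5]},
    {"offset":[0.3,-0.206,-0.048],"dr":[44.2,-21.6,121.5]}
  ]
}}

```text
time_s: 1.82
position: [0.4492, -0.2511, 0.27]
tcp_rot: [[-0.168, -0.976, 0.14], [-0.747, 0.218, 0.628], [-0.643, 0.001, -0.766]]
force: [-0.3, 0.7, -0.4]
opening: 0.555
grasp_force: 0.0
```

```bash
python3 -c "
from go import *
s=bot.read_state();print(s['position'],s['joint_positions'].round(1),s['opening'])
delta([.45,-.25,.27],tool(40,1));T=tool(40,1)
delta(GRIP-.11*T[:,2],T)
from rig import viewer
import pickle
c=viewer.capture('wrist');cv2.imwrite('pics/w1.png',c['color'][:,:,::-1]);pickle.dump(c,open('w1.pkl','wb'));print(proj(c,GRIP),proj(c,GRIP+[0,0,0]-.033*T[:,2]))"
```

```text
[ 0.44924905 -0.25107699  0.27001407] [-58.1  30.   87.1  26.8  93.5 128.8] 0.5545829170006165
off [-0.0009 -0.0005  0.0008] dr [-0.   0.  -0.1] t 1.8167
off [-0.0878 -0.025   0.1634] dr [-0.   0.  -0.1] t 1.8167
[295.30426915 274.15159454] [293.5569914  285.37764877]
```

View pics/w1.png

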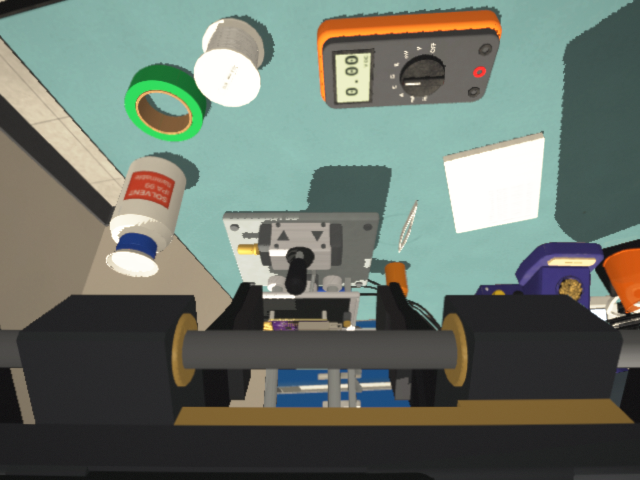

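The wrist view confirms the grip at (298,271), predicted (295,274), so it lies about 2 mm further towards the robot. The fingers straddle it in y.

Call:
{"op": "servo_tool", "data": {
  "targets": [
    {"offset":[-0.022,-0.006,0.041],"dr":[0,0,0]},
    {"offset":[-0.044,-0.012,0.082],"dr":[0,0,0]},
    {"offset":[-0.066,-0.018,0.122],"dr":[0,0,0]},
    {"offset":[-0.088,-0.023,0.163],"dr":[0,0,0]},
    {"offset":[-0.088,-0.023,0.163],"dr":[0,0,0]},
    {"offset":[-0.088,-0.023,0.163],"dr":[0,0,0]},
    {"offset":[-0.088,-0.023,0.163],"dr":[0,0,0]}
  ]
}}

```text
time_s: 2.45
position: [0.51, -0.0866, 0.2019]
tcp_rot: [[-0.162, -0.977, 0.137], [-0.749, 0.213, 0.627], [-0.642, -0.001, -0.767]]
force: [0.6, -1.1, -0.6]
opening: 0.551
grasp_force: 0.0
```

```bash
python3 -c "
from go import *
T=tool(40,1)
delta(GRIP-.01*T[:,2]+.002*yl,T)
from rig import viewer
c=viewer.capture('wrist');cv2.imwrite('pics/w2.png',c['color'][:,:,::-1]);print(proj(c,GRIP),proj(c,GRIP-.033*T[:,2]))
s=bot.read_state()
for y in(-.024,.024):print(proj(c,s['position']+s['tcp_rot'][:,1]*y))"
```

```text
off [0.0014 0.0003 0.0996] dr [ 0.1 -0.1  0.2] t 2.45
[314.26724737 235.83145075] [313.7888411  250.31088434]
[256.90649565 306.50412874]
[370.81157588 306.44055519]
```

View pics/w2.png

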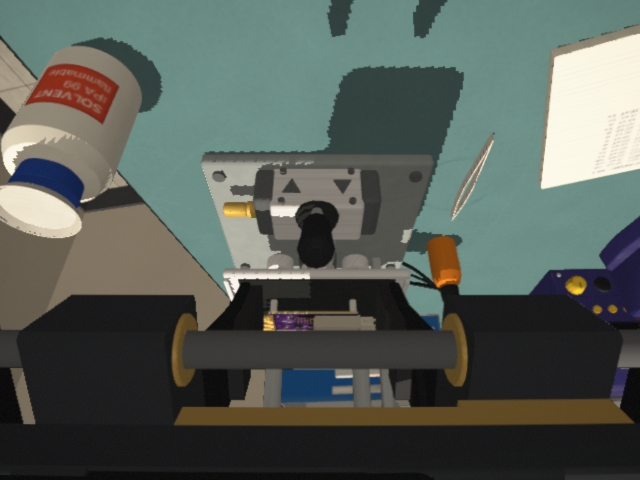

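Grip at (317,235..250), right on the predicted line; going straight in.

Call:
{"op": "servo_tool", "data": {
  "targets": [
    {"offset":[0.001,0,0.025],"dr":[0,0,0]},
    {"offset":[0.001,0,0.05],"dr":[0,0,0]},
    {"offset":[0.001,0,0.075],"dr":[0,0,0]},
    {"offset":[0.001,0,0.1],"dr":[0,0,0]},
    {"offset":[0.001,0,0.1],"dr":[0,0,0]},
    {"offset":[0.001,0,0.1],"dr":[0,0,0]},
    {"offset":[0.001,0,0.1],"dr":[0,0,0]}
  ]
}}

```text
time_s: 3.08
position: [0.5248, -0.028, 0.1255]
tcp_rot: [[-0.165, -0.976, 0.142], [-0.75, 0.218, 0.625], [-0.641, -0.004, -0.767]]
force: [0.2, 0.1, 0.3]
opening: 0.55
grasp_force: 0.0
```

Call:
{"op": "servo_tool", "data": {
  "targets": [
    {"offset":[0,0.008,0],"dr":[0,0,0]},
    {"offset":[0,0.016,0],"dr":[0,0,0]},
    {"offset":[0,0.022,0],"dr":[0,0,0]},
    {"offset":[0,0.028,0],"dr":[0,0,0]},
    {"offset":[0,0.028,0],"dr":[0,0,0]}
  ]
}}

```text
time_s: 3.5
position: [0.4956, -0.0202, 0.1253]
tcp_rot: [[-0.166, -0.976, 0.141], [-0.749, 0.218, 0.626], [-0.642, -0.002, -0.767]]
force: [1.2, -1.9, 2.5]
opening: 0.55
grasp_force: 1.1
```

Call:
{"op": "servo_tool", "data": {
  "targets": [
    {"offset":[0,0.004,0],"dr":[0,0,0]},
    {"offset":[0,0.008,0],"dr":[0,0,0]},
    {"offset":[0,0.012,0],"dr":[0,0,0]},
    {"offset":[0,0.012,0],"dr":[0,0,0]},
    {"offset":[0,0.012,0],"dr":[0,0,0]},
    {"offset":[0,0.012,0],"dr":[0,0,0]}
  ]
}}

```text
time_s: 4.0
position: [0.4867, -0.0185, 0.1247]
tcp_rot: [[-0.165, -0.976, 0.144], [-0.75, 0.219, 0.624], [-0.641, -0.005, -0.768]]
force: [6.0, -1.3, -1.3]
opening: 0.55
grasp_force: 2.9
```

```bash
python3 -c "
from go import *
from rig import viewer
for n in('wrist','side'):
  c=viewer.capture(n);cv2.imwrite(f'pics/{n}3.png',c['color'][:,:,::-1])
  import pickle;pickle.dump(c,open(n+'3.pkl','wb'))
s=bot.read_state();print(s['time_s'],s['force'],s['force']@s['tcp_rot'],s['grasp_force'],s['opening'])
a=np.hstack([cv2.imread('pics/wrist3.png')[150:450,160:480],cv2.imread('pics/side3.png')[90:390,160:480]]);cv2.imwrite('pics/m3.png',a)"
```

```text
4.1 [ 5.31667752 -0.88572162 -1.39113522] [ 0.67836798 -5.37443504  1.28143855] 2.920494005084038 0.5508662372101464
```

View pics/m3.png

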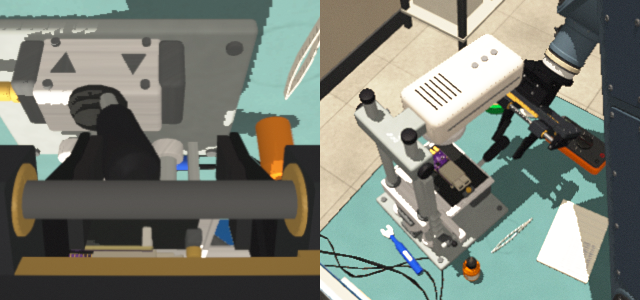

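The lever leans against the far finger (wrist half: grip from (90,100) to (130,170)), only 5 N so far. The tray corner at about (492,178) of the right half is visible for tracking. I push further.

Call:
{"op": "servo_tool", "data": {
  "targets": [
    {"offset":[0,0.004,0],"dr":[0,0,0]},
    {"offset":[0,0.008,0],"dr":[0,0,0]},
    {"offset":[0,0.008,0],"dr":[0,0,0]},
    {"offset":[0,0.008,0],"dr":[0,0,0]},
    {"offset":[0,0.008,0],"dr":[0,0,0]},
    {"offset":[0,0.008,0],"dr":[0,0,0]}
  ]
}}

```text
time_s: 4.6
position: [0.4808, -0.0179, 0.1247]
tcp_rot: [[-0.165, -0.975, 0.148], [-0.751, 0.222, 0.622], [-0.64, -0.008, -0.769]]
force: [10.5, -0.0, -2.5]
opening: 0.553
grasp_force: 4.3
```

```bash
cat > ht.py <<'E'
from go import *
from rig import viewer
import pickle,os
c=viewer.capture('side');g=cv2.cvtColor(c['color'],cv2.COLOR_RGB2GRAY)
if os.path.exists('trk.pkl'):g0,P0,P,Z=pickle.load(open('trk.pkl','rb'))
else:
    g0=cv2.cvtColor(pickle.load(open('d0.pkl','rb'))['side']['color'],cv2.COLOR_RGB2GRAY)
    m=np.zeros_like(g0);poly=np.array([[(274,237),(292,232),(335,270),(333,280),(285,302),(270,292)]])
    cv2.fillPoly(m,poly,255)
    P=cv2.goodFeaturesToTrack(g0,25,.05,4,mask=m);P0=P.copy();Z=np.full(len(P),.128)
N,st,_=cv2.calcOpticalFlowPyrLK(g0,g,P,None,winSize=(13,13),maxLevel=3)
B,sb,_=cv2.calcOpticalFlowPyrLK(g,g0,N,None,winSize=(13,13),maxLevel=3)
ok=(st.ravel()>0)&(np.linalg.norm((B-P)[:,0],axis=1)<1)
h=[]
for p0,p,z in zip(P0[ok][:,0],N[ok][:,0],Z[ok]):
    X=onz(c,p0,z);o,v=ray(c,p)
    s=np.linalg.lstsq(np.c_[v,-zl],X-o,rcond=None)[0];h.append(s[1])
s=bot.read_state();h=np.array(h)
print('t',s['time_s'],'h mm',(np.sort(h)*1e3).round(1),'med',np.median(h).round(4),'F',(s['force']@s['tcp_rot']).round(1),s['position'].round(4))
pickle.dump((g,P0[ok],N[ok],Z[ok]),open('trk.pkl','wb'))
E
python3 ht.py
```

```text
t 4.65 h mm [-10.1   4.2  15.5  15.9  16.7  16.9  17.5  17.5  17.8  17.8  17.9  19.8
  20.4  20.4] med 0.0175 F [ 0.  -9.8  2.7] [ 0.4808 -0.0179  0.1246]
```

Call:
{"op": "servo_tool", "data": {
  "targets": [
    {"offset":[0,0.002,0],"dr":[0,0,0]},
    {"offset":[0,0.002,0],"dr":[0,0,0]},
    {"offset":[0,0.002,0],"dr":[0,0,0]},
    {"offset":[0,0.002,0],"dr":[0,0,0]},
    {"offset":[0,0.002,0],"dr":[0,0,0]},
    {"offset":[0,0.002,0],"dr":[0,0,0]},
    {"offset":[0,0.002,0],"dr":[0,0,0]},
    {"offset":[0,0.002,0],"dr":[0,0,0]},
    {"offset":[0,0.002,0],"dr":[0,0,0]},
    {"offset":[0,0.002,0],"dr":[0,0,0]}
  ]
}}

```text
time_s: 5.48
position: [0.4793, -0.0178, 0.1246]
tcp_rot: [[-0.165, -0.975, 0.149], [-0.751, 0.222, 0.622], [-0.639, -0.009, -0.769]]
force: [10.5, -0.7, -2.5]
opening: 0.55
grasp_force: 4.7
```

```bash
python3 ht.py
```

```text
t 5.5333 h mm [ 9.2 30.6 31.  31.6 32.  32.2 32.5 33.  33.1 34.5 35.5 36.2] med 0.0323 F [  0.4 -10.4   4.1] [ 0.4794 -0.0178  0.1246]
```

Call:
{"op": "servo_tool", "data": {
  "targets": [
    {"offset":[0,0,0],"dr":[0,0,0]},
    {"offset":[0,0,0],"dr":[0,0,0]},
    {"offset":[0,0,0],"dr":[0,0,0]},
    {"offset":[0,0,0],"dr":[0,0,0]},
    {"offset":[0,0,0],"dr":[0,0,0]},
    {"offset":[0,0,0],"dr":[0,0,0]},
    {"offset":[0,0,0],"dr":[0,0,0]},
    {"offset":[0,0,0],"dr":[0,0,0]},
    {"offset":[0,0,0],"dr":[0,0,0]},
    {"offset":[0,0,0],"dr":[0,0,0]},
    {"offset":[0,0,0],"dr":[0,0,0]},
    {"offset":[0,0,0],"dr":[0,0,0]}
  ]
}}

```text
time_s: 6.53
position: [0.4794, -0.0179, 0.1246]
tcp_rot: [[-0.165, -0.975, 0.149], [-0.751, 0.222, 0.622], [-0.639, -0.009, -0.769]]
force: [11.5, -0.4, -2.4]
opening: 0.553
grasp_force: 4.7
```

```bash
python3 ht.py
```

```text
t 6.5833 h mm [19.  48.4 48.4 48.8 50.  50.3 50.9 50.9 52.3 54.3] med 0.0501 F [  0.8 -10.8   3.8] [ 0.4793 -0.0178  0.1246]
```

Call:
{"op": "servo_tool", "data": {
  "targets": [
    {"offset":[0,0,0],"dr":[0,0,0]},
    {"offset":[0,0,0],"dr":[0,0,0]},
    {"offset":[0,0,0],"dr":[0,0,0]},
    {"offset":[0,0,0],"dr":[0,0,0]},
    {"offset":[0,0,0],"dr":[0,0,0]},
    {"offset":[0,0,0],"dr":[0,0,0]},
    {"offset":[0,0,0],"dr":[0,0,0]},
    {"offset":[0,0,0],"dr":[0,0,0]},
    {"offset":[0,0,0],"dr":[0,0,0]},
    {"offset":[0,0,0],"dr":[0,0,0]},
    {"offset":[0,0,0],"dr":[0,0,0]},
    {"offset":[0,0,0],"dr":[0,0,0]}
  ]
}}

```text
time_s: 7.58
position: [0.4794, -0.0179, 0.1246]
tcp_rot: [[-0.165, -0.975, 0.149], [-0.751, 0.222, 0.622], [-0.639, -0.009, -0.769]]
force: [10.7, -0.4, -2.2]
opening: 0.551
grasp_force: 4.7
```

```bash
python3 ht.py
```

```text
t 7.6333 h mm [28.5 57.9 66.6 67.2 68.3 68.5 68.8 69.  70.1 73. ] med 0.0684 F [  0.6 -11.3   3.9] [ 0.4794 -0.0179  0.1246]
```

Call:
{"op": "servo_tool", "data": {
  "targets": [
    {"offset":[0,0,0],"dr":[0,0,0]},
    {"offset":[0,0,0],"dr":[0,0,0]},
    {"offset":[0,0,0],"dr":[0,0,0]},
    {"offset":[0,0,0],"dr":[0,0,0]},
    {"offset":[0,0,0],"dr":[0,0,0]},
    {"offset":[0,0,0],"dr":[0,0,0]},
    {"offset":[0,0,0],"dr":[0,0,0]},
    {"offset":[0,0,0],"dr":[0,0,0]},
    {"offset":[0,0,0],"dr":[0,0,0]},
    {"offset":[0,0,0],"dr":[0,0,0]}
  ]
}}

```text
time_s: 8.47
position: [0.4794, -0.0179, 0.1246]
tcp_rot: [[-0.165, -0.975, 0.149], [-0.751, 0.222, 0.622], [-0.639, -0.009, -0.769]]
force: [10.7, -0.9, -3.4]
opening: 0.55
grasp_force: 4.7
```

```bash
python3 ht.py; python3 - <<'E'
from h import *
import pickle
a=pickle.load(open('trk.pkl','rb'))[0];cv2.imwrite('pics/s8.png',cv2.resize(a[150:370,190:400],(760,796*760//760))[:600] if 0 else cv2.resize(a[170:370,200:400],(600,600),interpolation=2))
E
```

```text
t 8.5167 h mm [38.1 67.5 81.8 82.2 83.3 83.5 83.8 84.1 85.1 88.3] med 0.0834 F [  0.1 -10.3   2.1] [ 0.4793 -0.0178  0.1246]
```

View pics/s8.png

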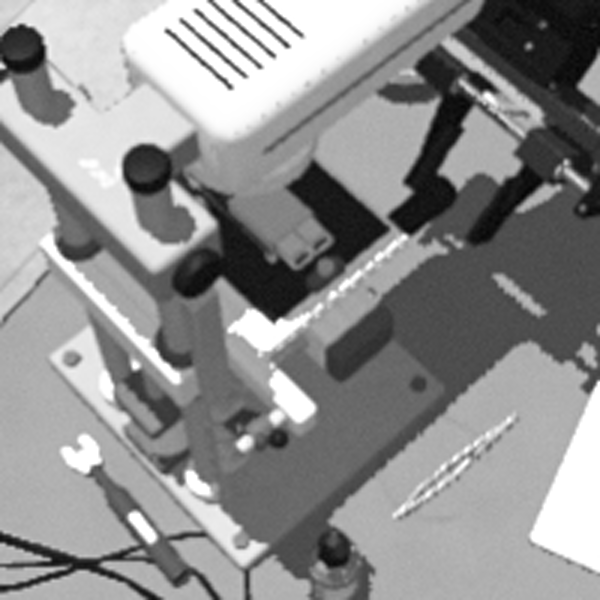

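The table has risen level (connector at (300,240)), the height tracking is consistent; about 84 mm now. Hold 8 rows more and release to the centre.

Call:
{"op": "servo_tool", "data": {
  "targets": [
    {"offset":[0,0,0],"dr":[0,0,0]},
    {"offset":[0,0,0],"dr":[0,0,0]},
    {"offset":[0,0,0],"dr":[0,0,0]},
    {"offset":[0,0,0],"dr":[0,0,0]},
    {"offset":[0,0,0],"dr":[0,0,0]},
    {"offset":[0,0,0],"dr":[0,0,0]},
    {"offset":[0,0,0],"dr":[0,0,0]},
    {"offset":[0,0,0],"dr":[0,0,0]},
    {"offset":[0,-0.035,0],"dr":[0,0,0]},
    {"offset":[0,-0.049,0],"dr":[0,0,0]},
    {"offset":[0,-0.049,0],"dr":[0,0,0]},
    {"offset":[0,-0.049,0],"dr":[0,0,0]},
    {"offset":[0,-0.049,0],"dr":[0,0,0]},
    {"offset":[0,-0.049,0],"dr":[0,0,0]},
    {"offset":[0,-0.049,0],"dr":[0,0,0]},
    {"offset":[0,-0.049,0],"dr":[0,0,0]}
  ]
}}

```text
time_s: 9.85
position: [0.5218, -0.0253, 0.1249]
tcp_rot: [[-0.166, -0.976, 0.139], [-0.748, 0.216, 0.627], [-0.643, 0.0, -0.766]]
force: [0.5, 0.8, -0.3]
opening: 0.547
grasp_force: 0.0
```

```bash
python3 ht.py; python3 -c "
from rig import viewer
import cv2
cv2.imwrite('pics/w4.png',viewer.capture('wrist')['color'][60:400,160:480,::-1])"
```

```text
t 9.9 h mm [ 46.9  76.6  94.6  95.   96.1  96.3  96.7  96.8  97.7 101.4] med 0.0962 F [-0.   1.  -0.3] [ 0.5221 -0.0255  0.1249]
```

View pics/w4.png

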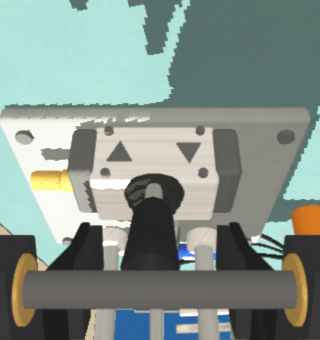

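Lever is centred and untouched between the fingers, table at about 96 mm. Now push the other way.

Call:
{"op": "servo_tool", "data": {
  "targets": [
    {"offset":[0,-0.01,0],"dr":[0,0,0]},
    {"offset":[0,-0.02,0],"dr":[0,0,0]},
    {"offset":[0,-0.03,0],"dr":[0,0,0]},
    {"offset":[0,-0.038,0],"dr":[0,0,0]},
    {"offset":[0,-0.043,0],"dr":[0,0,0]},
    {"offset":[0,-0.048,0],"dr":[0,0,0]},
    {"offset":[0,-0.048,0],"dr":[0,0,0]},
    {"offset":[0,-0.048,0],"dr":[0,0,0]},
    {"offset":[0,-0.048,0],"dr":[0,0,0]},
    {"offset":[0,-0.048,0],"dr":[0,0,0]}
  ]
}}

```text
time_s: 10.78
position: [0.5661, -0.0349, 0.1237]
tcp_rot: [[-0.166, -0.977, 0.131], [-0.748, 0.211, 0.629], [-0.642, 0.006, -0.766]]
force: [-7.7, -0.1, -0.3]
opening: 0.551
grasp_force: 3.6
```

```bash
python3 ht.py
```

```text
t 10.8333 h mm [86.1 86.4 87.5 87.6 88.  88.2 89.4 92.6] med 0.0878 F [2.5 7.3 0.4] [ 0.566  -0.0348  0.1237]
```

Sinking. A little more push and hold.

Call:
{"op": "servo_tool", "data": {
  "targets": [
    {"offset":[0,-0.004,0],"dr":[0,0,0]},
    {"offset":[0,-0.004,0],"dr":[0,0,0]},
    {"offset":[0,-0.004,0],"dr":[0,0,0]},
    {"offset":[0,-0.004,0],"dr":[0,0,0]},
    {"offset":[0,-0.004,0],"dr":[0,0,0]},
    {"offset":[0,-0.004,0],"dr":[0,0,0]},
    {"offset":[0,-0.004,0],"dr":[0,0,0]},
    {"offset":[0,-0.004,0],"dr":[0,0,0]},
    {"offset":[0,-0.004,0],"dr":[0,0,0]},
    {"offset":[0,-0.004,0],"dr":[0,0,0]},
    {"offset":[0,-0.004,0],"dr":[0,0,0]},
    {"offset":[0,-0.004,0],"dr":[0,0,0]}
  ]
}}

```text
time_s: 11.83
position: [0.5689, -0.0353, 0.1234]
tcp_rot: [[-0.166, -0.978, 0.129], [-0.748, 0.21, 0.629], [-0.642, 0.008, -0.766]]
force: [-8.8, 0.0, -2.2]
opening: 0.551
grasp_force: 4.2
```

```bash
python3 ht.py
```

```text
t 11.8833 h mm [68.4 68.7 69.6 69.8 70.  70.5 71.9 74.6] med 0.0699 F [3.3 8.4 1.4] [ 0.569  -0.0354  0.1234]
```

Call:
{"op": "servo_tool", "data": {
  "targets": [
    {"offset":[0,0,0],"dr":[0,0,0]},
    {"offset":[0,0,0],"dr":[0,0,0]},
    {"offset":[0,0,0],"dr":[0,0,0]},
    {"offset":[0,0,0],"dr":[0,0,0]},
    {"offset":[0,0,0],"dr":[0,0,0]},
    {"offset":[0,0,0],"dr":[0,0,0]}
  ]
}}

```text
time_s: 12.38
position: [0.569, -0.0354, 0.1234]
tcp_rot: [[-0.166, -0.978, 0.129], [-0.748, 0.21, 0.629], [-0.642, 0.008, -0.766]]
force: [-9.8, 0.1, -3.0]
opening: 0.553
grasp_force: 4.3
```

```bash
python3 ht.py
```

```text
t 12.4333 h mm [68.4 68.7 69.7 69.8 70.  70.6 71.9 74.6] med 0.0699 F [2.8 8.8 0.5] [ 0.569  -0.0354  0.1234]
```

It came to rest 70 mm above its start height. Since the rest positions are 30/55/80/105 mm, the table started at about 10 mm and now stands on the third tooth (the peak was about 106 mm). Release and withdraw.

Call:
{"op": "servo_tool", "data": {
  "targets": [
    {"offset":[0,0.02,0],"dr":[0,0,0]},
    {"offset":[0,0.04,0],"dr":[0,0,0]},
    {"offset":[0,0.05,0],"dr":[0,0,0]},
    {"offset":[0,0.05,0],"dr":[0,0,0]},
    {"offset":[0,0.05,0],"dr":[0,0,0]},
    {"offset":[0,0.05,0],"dr":[0,0,0]},
    {"offset":[0,0.05,-0.03],"dr":[0,0,0]},
    {"offset":[0,0.05,-0.06],"dr":[0,0,0]},
    {"offset":[0,0.05,-0.09],"dr":[0,0,0]},
    {"offset":[0,0.05,-0.12],"dr":[0,0,0]},
    {"offset":[0,0.05,-0.15],"dr":[0,0,0]},
    {"offset":[0,0.05,-0.15],"dr":[0,0,0]},
    {"offset":[0,0.05,-0.15],"dr":[0,0,0]},
    {"offset":[0,0.05,-0.15],"dr":[0,0,0]}
  ]
}}

```text
time_s: 13.6
position: [0.5038, -0.1198, 0.2394]
tcp_rot: [[-0.165, -0.976, 0.139], [-0.748, 0.216, 0.627], [-0.642, -0.001, -0.766]]
force: [0.6, 0.2, -0.5]
opening: 0.551
grasp_force: 0.0
```

```bash
python3 ht.py; python3 -c "
from rig import viewer
import cv2
cv2.imwrite('pics/w5.png',viewer.capture('wrist')['color'][:,:,::-1])"
```

```text
t 13.65 h mm [69.5 69.7 70.3 70.3 70.4 70.9 72.  74.7] med 0.0704 F [-0.7  0.3  0.3] [ 0.5034 -0.1191  0.239 ]
```

View pics/w5.png

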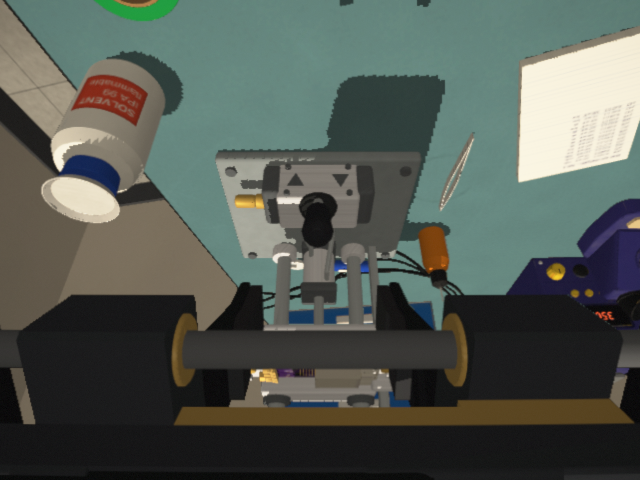

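The lever is centred at (318,215), the tool is clear of everything and the table is at rest.

```bash
python3 -c "
from rig import ticket
print(ticket.hand_in())"
```

```text
the job is handed in; nothing more can be done
None
```

I handed the job in at about 13.7 s: by my camera tracking the table is at rest on the third tooth with the lever centred and the tool clear. That 0.080 m is inferred from where the table stopped, and the peak by the same reckoning was about 0.106 m, only about 4 mm under the 0.1105 m limit. I did not check the pawl itself, and the hand-in gave no verdict.

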